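# Reset the tripped bench power units

### The arm

A 6-joint arm with a two-finger parallel gripper is mounted at the origin on the work surface. World frame = base frame: x ahead of the robot, y to its left, z up, the work surface at z = 0. Lengths are in m, angles in degrees, forces in N, time in s.
With the tool pointing down it reaches from about 0.4 to 0.825 m from the base axis. Payload 7 kg.
Tool frame: the origin (TCP) lies midway between the tips of the shut fingers; the grasp point (between the pads) lies r.hold_point_z behind it (r.hold_point_z is the distance from the TCP to the grasp point, in m); z points along the fingers, x is the direction in which the jaws open and shut, and the axes are right-handed (so a half turn about z gives the same grasp; the last joint's range is limited). The gripper opens to 88 mm and grips with 3 to 60 N. Pads are 19 mm wide; open, the fingers measure 130 mm over their backs; the gripper's body (78 mm by 193 mm) begins 47 mm behind the grasp point.
Start: joints at [80.907, 20.546, 0.682, 0, -70.136, -16.507], TCP at [0.292, 0.609, 0.227] pointing down, gripper open.
Joint ranges: [-176.03, 176.03], [-82.01, 121.73], [-58.28, 71.71], [-173.87, 95.51], [-174.79, -0.11], [-173.66, 173.66]. Speed limits (degrees/s): [136.94, 136.94, 172.46, 180, 180, 180].

### API

Orientations are given as [roll, pitch, yaw] about the fixed x, y, z axes, in that order (R = Rz(yaw) Ry(pitch) Rx(roll)).
In Python, from plant import get_state, viewer, close_job, r gives the robot as it stands.
- The arm moves only by the tool apply_moves, never from a script. Its argument "plan" is a list of rows, each a list of 3 entries, a list of its own where there are three numbers: the closure in counts, from 0 (fully open) to 255 (shut), then the shift along the tool's x, y, z in units of 50 mm (1.0 is 50 mm), then the turn about the tool's z in units of 6 degrees (1.0 is 6 degrees). A call has 1 to 12 rows; each row shifts and turns the commanded pose from where the row before left it, along the tool's axes as they then stand; what a row does not reach is not made up. A row lasts 1/8 s, in which the tool goes at most 62.5 mm and 10.7 degrees, less where a joint would pass 70% of its speed; a pose out of reach is approached as far as the arm can. A call is refused whole if a number of a shift passes 1 or a number of a turn 1, either way. A call with a gripper value outside its range is refused whole. The fingers move at their own pace and stop on an object; "squeeze" is the grip in N (left out, the last holds). Time passes only in rows, so rows that do not move let the fingers close. It gives the time, the measured TCP pose, the force and the opening at its end, in the units of the state.
- get_state(): the state, without advancing time (a new reading comes with each control period).
- viewer.capture(name): name is "side" or "top" or "wrist"; returns a dict with "frame" (420x560x3 uint8, blue, green, red), "K" (3x3 intrinsics, pixels), "R" (3x3) and "t" (3): a world point X has camera coordinates R X + t; the wrist camera has in their place "mount" (4x4, takes a point from camera to tool coordinates, whose origin is the TCP and whose axes are the tool frame's). Camera axes: x right, y down, z forward; pixel columns grow to the right and rows downward; lengths in m; the calibration is good to about 2 mm. A picture is of the moment at which its call begins: read the wrist's pose just before it. There is no depth.
- close_job(): hands the job in, once; it reports no verdict.
The state is a dict: "time_s": time; "joints": joint angles; "qd": joint speeds; "joint_torque": joint torques, N m; "tcp_pos": TCP position; "eef_rot": TCP orientation; "contact_force": force on the tool from outside, world axes, zero at the start; "moment": the same for the moment, N m; "gripper_width": finger opening in m.
Only numpy, scipy, OpenCV 4.12 (cv2) and the standard library are available. Lean on these libraries where they do the work, as an engineer would, in place of code of your own. Each camera call takes 0.05 s, during which the arm holds its last target.

### The job

Three grey power units on the repair bench have tripped and the black reset button on top of each has popped up. With a fingertip, lightly press the button of the shortest unit, then the middle-height one, then the tallest, each down past half-way so that it stays in, without ramming it. Leave the units standing where they are, pick nothing up, and do not disturb the spool, jar or screwdriver.

Things in the scene. Friction and masses are not known exactly. Their poses are not given: they have to be found in the camera images.
- unit_short: The short power unit: a loose grey box, 50 mm (x) by 60 mm (y) and 50 mm high, about 0.4 kg, standing on its rubber foot; origin at the centre of its underside, z up.
- short_top (a point): Centre of the flat top of the short unit's black reset button: round, 26 mm across, in the middle of the unit's top. Popped up, its top stands about 24 mm above the box (74 mm above the bench). Its cap is sprung (1.5 N per mm, gives up to 8 mm and springs back), so a finger goes about 2 mm farther than the button itself; 20 mm down all is hard against the stop, which is too rough. The point moves with the cap.
- reset_short (a joint): How far the short unit's reset button has been pushed down, m: 0 to 0.002 at the start (popped up), 0.012 at its stop. It resists with about 3 N and stays where it is left; the unit is reset once it is past half-way (0.006).
- unit_middle: The middle power unit: a loose grey box, 50 mm (x) by 60 mm (y) and 80 mm high, about 0.55 kg, standing on its rubber foot; origin at the centre of its underside, z up.
- middle_top (a point): Centre of the flat top of the middle unit's black reset button: round, 26 mm across, in the middle of the unit's top. Popped up, its top stands about 24 mm above the box (104 mm above the bench). Its cap is sprung (1.5 N per mm, gives up to 8 mm and springs back), so a finger goes about 2 mm farther than the button itself; 20 mm down all is hard against the stop, which is too rough. The point moves with the cap.
- reset_middle (a joint): How far the middle unit's reset button has been pushed down, m: 0 to 0.002 at the start (popped up), 0.012 at its stop. It resists with about 3 N and stays where it is left; the unit is reset once it is past half-way (0.006).
- unit_tall: The tall power unit: a loose grey box, 50 mm (x) by 60 mm (y) and 110 mm high, about 0.7 kg, standing on its rubber foot; origin at the centre of its underside, z up.
- tall_top (a point): Centre of the flat top of the tall unit's black reset button: round, 26 mm across, in the middle of the unit's top. Popped up, its top stands about 24 mm above the box (134 mm above the bench). Its cap is sprung (1.5 N per mm, gives up to 8 mm and springs back), so a finger goes about 2 mm farther than the button itself; 20 mm down all is hard against the stop, which is too rough. The point moves with the cap.
- reset_tall (a joint): How far the tall unit's reset button has been pushed down, m: 0 to 0.002 at the start (popped up), 0.012 at its stop. It resists with about 3 N and stays where it is left; the unit is reset once it is past half-way (0.006).
- spool: Loose white wire spool, 52 mm across and 42 mm high, standing near the units; origin at the centre of its underside. To be left alone.
- jar: Loose amber jar with a steel cap, 48 mm across and 60 mm high, standing near the units; origin at the centre of its underside. To be left alone.
- screwdriver: Loose screwdriver with a yellow handle, 180 mm long, lying beyond the units, about across the bench (its own x axis, from handle to blade, about along the robot's y); origin under its middle. To be left alone.
Things that resemble listed ones, but are neither listed nor needed, are in the scene too. Leave any green look-alike of the unit_short alone.

How it is judged:
By the outcome, as a careful person would: the job done as asked, in the order asked, and still so for the second after the job is handed in, with the robot touching nothing.
It also fails if it takes over 54 s, if anything falls off the work surface, if the arm or the gripper's body presses on something with over 40 N, if the wrist force passes 120 N, or if a joint passes its speed limit or range.

## Working session

There is one attempt and no reset: what is moved stays moved. The work goes in short steps, Python scripts to look and compute and a tool call to move; the robot and the scene stay as the last step left them, time stands still between calls to the robot, and variables do not carry over. Pictures are saved under pics/ and viewed, and the job is handed in when it is done.

Besides the shell and the picture viewer there is one more tool, called after "Emit:" by a JSON object that holds its "op" and its "data", one argument or row to a line. apply_moves: Moves the arm, as the interface text tells. Its arguments: {"type":"object","properties":{"plan":{"type":"array","items":{"type":"array"}},"squeeze":{"type":"number"}},"required":["plan"]}

```bash
mkdir -p pics; ls
python3 - <<'E'
from plant import get_state, viewer, r
import cv2
s=get_state(); print({k:(s[k]) for k in ['time_s','tcp_pos','eef_rot','contact_force','gripper_width']}, r.hold_point_z)
for n in ['side','top','wrist']:
    c=viewer.capture(n); cv2.imwrite(f'pics/{n}0.png',c['frame']); print(n,c['K'].tolist() if hasattr(c['K'],'tolist') else c['K'],c.get('R'),c.get('t'),c.get('mount'))
E
```

```text
pics
{'time_s': 0.0, 'tcp_pos': array([0.29148644, 0.60827731, 0.22561402]), 'eef_rot': array([-1.79990124e+02, -9.58129394e-02, -1.15606203e+02]), 'contact_force': array([-0.70574073, -0.05510488,  0.9500348 ]), 'gripper_width': 0.0874795517960324} 0.0188
side [[414.139945585191, 0.0, 277.98566669327283], [0.0, 414.139945585191, 209.93072814343896], [0.0, 0.0, 1.0]] [[-9.99603316e-01 -2.81609015e-02 -4.16476749e-04]
 [-1.53007228e-02  5.55412838e-01 -8.31433983e-01]
 [ 2.36452470e-02 -8.31097794e-01 -5.55623397e-01]] [0.61541442 0.09816381 0.85052277] None
top [[539.0911986924241, 0.0, 283.2296083416579], [0.0, 539.0911986924241, 209.89755952146015], [0.0, 0.0, 1.0]] [[-0.01763779 -0.99983578 -0.00416076]
 [-0.99793995  0.01786077 -0.06161862]
 [ 0.06168281  0.00306538 -0.9980911 ]] [0.03101387 0.63778622 1.01541414] None
wrist [[345.234461860812, 0.0, 274.9231116593419], [0.0, 345.234461860812, 203.99940505450581], [0.0, 0.0, 1.0]] None None [[ 9.99999650e-01  7.93911129e-04 -2.65451111e-04 -1.24514519e-04]
 [-6.84027024e-04  9.57751470e-01  2.87596338e-01 -7.83862503e-02]
 [ 4.82562125e-04 -2.87596056e-01  9.57751678e-01 -1.58292331e-01]
 [ 0.00000000e+00  0.00000000e+00  0.00000000e+00  1.00000000e+00]]
```

View pics/top0.png

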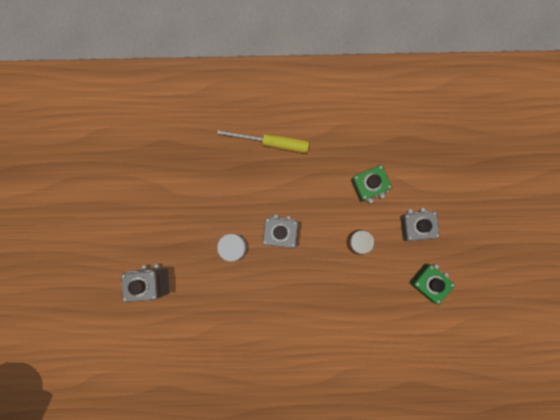

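View pics/side0.png

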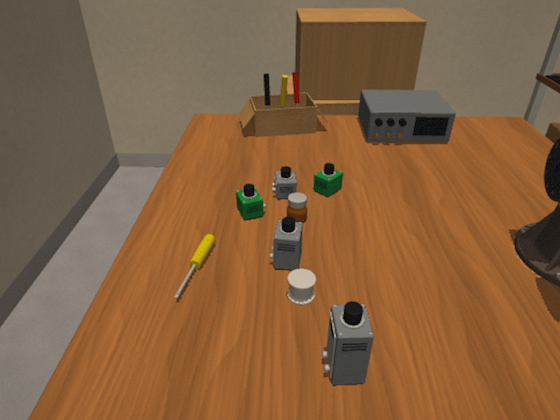

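View pics/wrist0.png

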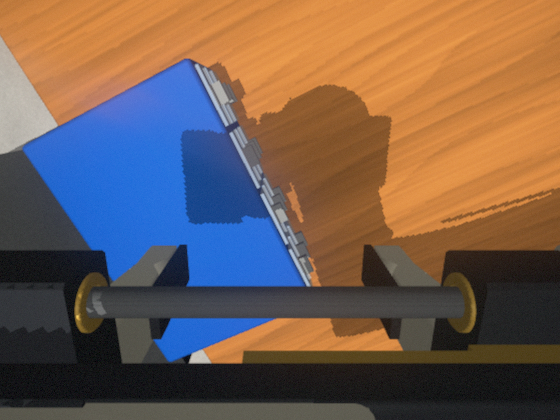

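```bash
cat > h.py <<'E'
import numpy as np
def ray(c,u,v,z):
    K=np.array(c['K']);R=np.array(c['R']);t=np.array(c['t'])
    d=R.T@np.linalg.solve(K,[u,v,1.]); o=-R.T@t
    return o+d*(z-o[2])/d[2]
def proj(c,X):
    p=np.array(c['R'])@np.array(X)+np.array(c['t']); p=np.array(c['K'])@p; return p[:2]/p[2]
E
python3 - <<'E'
from plant import get_state, viewer, r
import cv2,numpy as np
from h import *
c=viewer.capture('top'); f=c['frame']
s=viewer.capture('side')
cv2.imwrite('pics/crops.png',np.hstack([cv2.resize(f[y-32:y+32,x-32:x+32],(256,256),interpolation=cv2.INTER_CUBIC) for x,y in [(424,226),(281,233),(140,287)]]))
for n,(x,y),z in [('short',(424,226),.074),('mid',(281,233),.104),('tall',(137,287),.134)]:
    g=f[y-12:y+13,x-12:x+13].max(2); m=(g<50).astype(np.uint8)
    k,l,st,ce=cv2.connectedComponentsWithStats(m); i=min(range(1,k),key=lambda i:np.hypot(*(ce[i]-12))+ (99 if st[i][4]<40 else 0))
    u,v=ce[i]+[x-12,y-12]; X=ray(c,u,v,z); print(n,u,v,st[i],X,np.hypot(*X[:2]),'side',proj(s,X))
for n,(x,y),z in [('spool',(231,247),.042),('jar',(362,242),.06),('gA',(374,182),.074),('gB',(437,285),.074),('sdh',(308,147),.01),('sdb',(218,132),.01)]: print(n,ray(c,x,y,z))
E
```

```text
short 424.50632911392404 224.9746835443038 [ 5  6 14 11 79] [ 0.60289554 -0.23627085  0.074     ] 0.6475391421271959 side [285.85445424 167.78094016]Traceback (most recent call last):
  File "<stdin>", line 9, in <module>
ValueError: min() iterable argument is empty
```

View pics/crops.png

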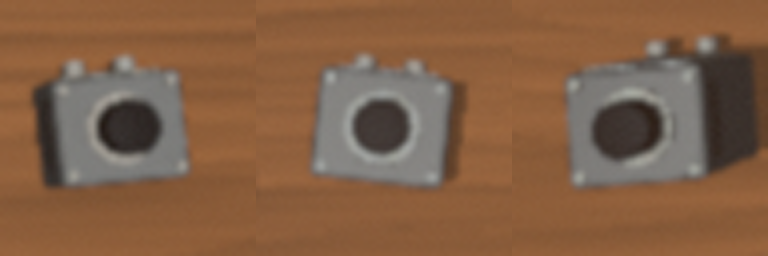

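Run:
```python
from plant import get_state, viewer, r
import cv2,numpy as np
from h import *
c=viewer.capture('top'); f=c['frame']
s=viewer.capture('side')
for n,u,v,z in [('short',424.9,225.4,.074),('mid',280.1,232.4,.104),('tall',135.6,287.3,.134)]:
    X=ray(c,u,v,z); p=proj(s,X); print(n,X.round(4),np.hypot(*X[:2]).round(3),'side',p.round(1))
    x,y=p.round().astype(int); cr=cv2.resize(s['frame'][y-25:y+25,x-25:x+25],(250,250),interpolation=cv2.INTER_NEAREST)
    q=((p-[x-25,y-25])*5+2.5).astype(int); cv2.drawMarker(cr,tuple(int(a) for a in q),(0,0,255),0,16)
    L=np.hstack([L,cr]) if n!='short' else cr
cv2.imwrite('pics/sidecr.png',L)
for n,x,y,z in [('spool',231,247,.042),('jar',362,242,.06),('gA',374,182,.074),('gB',437,285,.074),('sdh',308,147,.01),('sdb',218,132,.01)]: print(n,ray(c,x,y,z).round(3))
```

```text
short [ 0.6021 -0.237   0.074 ] 0.647 side [286.2 167.7]
mid [0.5935 0.0256 0.104 ] 0.594 side [289.3 218.8]
tall [0.5042 0.2718 0.134 ] 0.573 side [354.4 305.7]
spool [0.569 0.119 0.042]
jar [ 0.574 -0.124  0.06 ]
gA [ 0.683 -0.147  0.074]
gB [ 0.494 -0.255  0.074]
sdh [ 0.761 -0.031  0.01 ]
sdb [0.794 0.145 0.01 ]
```

View pics/sidecr.png

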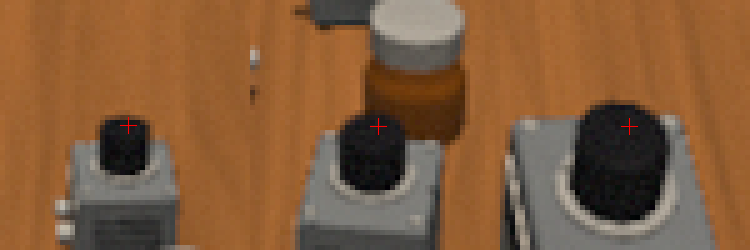

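Candidates (top view): the grey units are at (425,225) short, (280,232) middle and (136,287) tall. The green look-alikes at (374,182) and (437,285) are rejected. The close crops and the side view both agree with this choice.

Emit:
{"op": "apply_moves", "data": {
  "plan": [
    [255,[0.3,-0.3,0],0],
    [255,[0.7,-0.72,0],0],
    [255,[0.7,-0.72,0],0],
    [255,[0.7,-0.72,0],0],
    [255,[0.7,-0.72,0],0],
    [255,[0.7,-0.72,0],0],
    [255,[0.7,-0.72,0],0],
    [255,[0.7,-0.72,0],0],
    [255,[0.7,-0.72,0],0],
    [255,[0.7,-0.72,0],0],
    [255,[0.7,-0.72,0],0],
    [255,[0.7,-0.72,0],0]
  ],
  "squeeze": 10
}}

```text
time_s: 1.85
tcp_pos: [0.4893, 0.0681, 0.227]
eef_rot: [-180.0, 0.0, -115.6]
contact_force: [1.1, -0.5, -0.2]
gripper_width: 0.0008
```

Emit:
{"op": "apply_moves", "data": {
  "plan": [
    [255,[0.7,-0.72,0],0],
    [255,[0.7,-0.72,0],0],
    [255,[0.7,-0.72,0],0],
    [255,[0.7,-0.72,0],0],
    [255,[0.7,-0.72,0],0],
    [255,[0.7,-0.72,0],0],
    [255,[0.3,-0.3,0],0],
    [255,[0,0,0],0],
    [255,[0,0,0],0],
    [255,[0,0,0],0]
  ]
}}

```text
time_s: 3.1
tcp_pos: [0.6004, -0.2313, 0.227]
eef_rot: [-180.0, 0.0, -115.5]
contact_force: [0.5, -0.1, -0.1]
gripper_width: 0.0003
```

Emit:
{"op": "apply_moves", "data": {
  "plan": [
    [255,[0.09,-0.08,0.4],0],
    [255,[0,0,0.7],0],
    [255,[0,0,0.7],0],
    [255,[0,0,0.5],0],
    [255,[0,0,0.2],0],
    [255,[0,0,0.1],0],
    [255,[0,0,0],0],
    [255,[0,0,0],0]
  ]
}}

```text
time_s: 4.1
tcp_pos: [0.6029, -0.2382, 0.0977]
eef_rot: [-179.9, 0.0, -115.6]
contact_force: [-0.5, -0.1, 0.5]
gripper_width: 0.0004
```

```bash
cat > look.py <<'E'
import sys,cv2,numpy as np
from plant import get_state, viewer
from h import *
k=sys.argv[1]; b=np.array([float(a) for a in sys.argv[2:5]])
s=get_state(); print(s['time_s'],s['tcp_pos'].round(4),s['contact_force'].round(2),s['gripper_width'])
out=[]
for n in ['side','top']:
    c=viewer.capture(n); p=proj(c,b); x,y=[int(a) for a in p]
    x=min(max(x,45),514);y=min(max(y,45),374)
    cr=cv2.resize(c['frame'][y-45:y+45,x-45:x+45],(400,400),interpolation=cv2.INTER_CUBIC)
    out.append(cr)
cv2.imwrite(f'pics/{k}.png',np.hstack(out))
w=viewer.capture('wrist')
from scipy.spatial.transform import Rotation as Ro
T=np.eye(4);T[:3,:3]=Ro.from_euler('xyz',s['eef_rot'],degrees=True).as_matrix();T[:3,3]=s['tcp_pos']
C=np.linalg.inv(T@np.array(w['mount'])); c={'K':w['K'],'R':C[:3,:3],'t':C[:3,3]}
f=w['frame'].copy()
for q,col in [(b,(0,0,255)),(s['tcp_pos'],(0,255,255))]:
    p=proj(c,q); cv2.drawMarker(f,tuple(int(a) for a in p),col,0,14)
cv2.imwrite(f'pics/{k}w.png',f)
E
python3 look.py s1 .602 -.237 .074
```

```text
4.1 [ 0.6029 -0.2382  0.0977] [-0.53 -0.07  0.53] 0.00039819007263862936
```

View pics/s1.png

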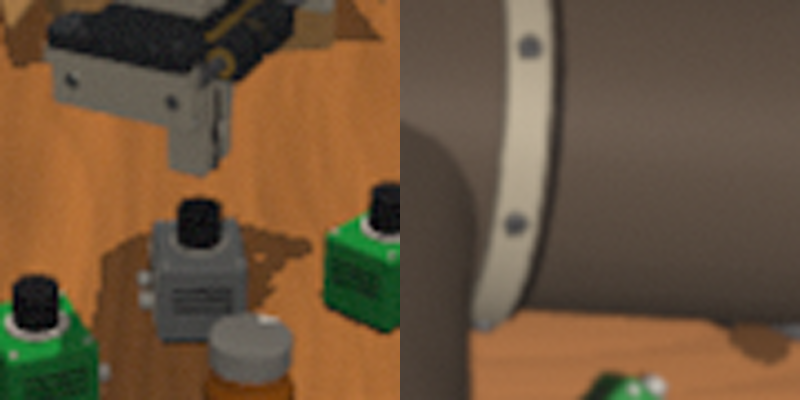

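View pics/s1w.png

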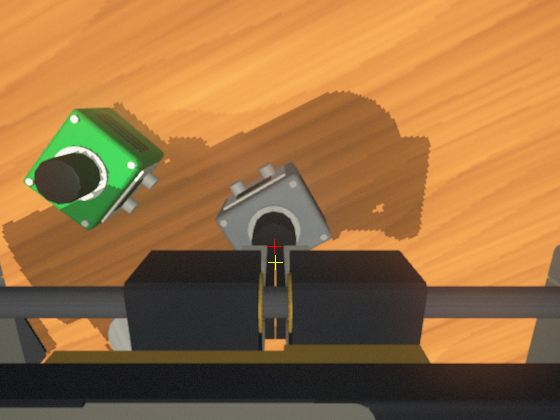

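The picture shows the shut fingertip right above the grey short unit's cap. Both wrist markers, (275,246) and (275,262), line up with the cap's column.

Emit:
{"op": "apply_moves", "data": {
  "plan": [
    [255,[0,0,0.25],0],
    [255,[0,0,0.13],0],
    [255,[0,0,0.06],0],
    [255,[0,0,0.04],0],
    [255,[0,0,0.04],0],
    [255,[0,0,0.04],0],
    [255,[0,0,0],0]
  ]
}}

```text
time_s: 5.12
tcp_pos: [0.6021, -0.2381, 0.0685]
eef_rot: [180.0, -0.0, -115.6]
contact_force: [-1.6, 0.6, 2.4]
gripper_width: 0.0006
```

Emit:
{"op": "apply_moves", "data": {
  "plan": [
    [255,[0,0,0.03],0],
    [255,[0,0,0.03],0],
    [255,[0,0,0],0],
    [255,[0,0,0],0]
  ]
}}

```text
time_s: 5.62
tcp_pos: [0.6023, -0.2381, 0.0656]
eef_rot: [-180.0, -0.0, -115.6]
contact_force: [-2.2, 0.4, 2.3]
gripper_width: 0.0007
```

Emit:
{"op": "apply_moves", "data": {
  "plan": [
    [255,[0,0,0.03],0],
    [255,[0,0,0.03],0],
    [255,[0,0,0.02],0],
    [255,[0,0,0],0],
    [255,[0,0,0],0]
  ]
}}

```text
time_s: 6.25
tcp_pos: [0.6023, -0.2382, 0.0616]
eef_rot: [-180.0, -0.0, -115.6]
contact_force: [-1.6, -0.3, 3.3]
gripper_width: 0.0004
```

```bash
python3 look.py s2 .602 -.237 .074
```

```text
6.25 [ 0.6023 -0.2382  0.0616] [-1.57 -0.25  3.32] 0.0004397622664565828
```

View pics/s2.png

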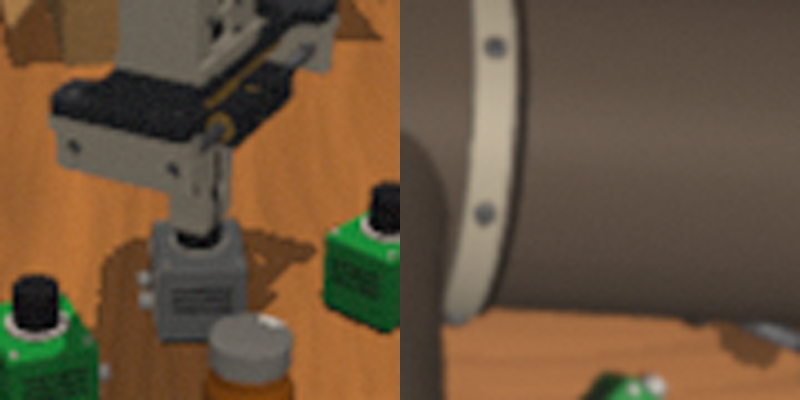

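The short button is down about 10 mm. I'll lift, check it, then go to the middle unit.

Emit:
{"op": "apply_moves", "data": {
  "plan": [
    [255,[0,0,-0.1],0],
    [255,[0,0,-0.3],0],
    [255,[0,0,-0.7],0],
    [255,[0,0,-0.7],0],
    [255,[0,0,-0.4],0],
    [255,[-0.5,0.26,0],0],
    [255,[-0.8,0.42,0],0],
    [255,[-0.8,0.42,0],0],
    [255,[-0.8,0.42,0],0],
    [255,[-0.8,0.42,0],0],
    [255,[-0.6,0.3,0],0],
    [255,[-0.3,0.16,0],0]
  ]
}}

```text
time_s: 7.9
tcp_pos: [0.5938, 0.023, 0.1727]
eef_rot: [-179.9, 0.1, -115.5]
contact_force: [0.6, -0.4, 0.2]
gripper_width: 0.0004
```

Emit:
{"op": "apply_moves", "data": {
  "plan": [
    [255,[-0.08,0.04,0.3],0],
    [255,[0,0,0.3],0],
    [255,[0,0,0.2],0],
    [255,[0,0,0],0],
    [255,[0,0,0],0]
  ]
}}

```text
time_s: 8.52
tcp_pos: [0.5936, 0.0251, 0.1317]
eef_rot: [-180.0, -0.0, -115.6]
contact_force: [0.2, -0.1, 0.1]
gripper_width: 0.0003
```

```bash
python3 look.py m1 .5935 .0256 .104; python3 look.py s3 .602 -.237 .074
```

```text
8.525 [0.5936 0.0251 0.1317] [ 0.25 -0.06  0.1 ] 0.0003360371545548051
8.675 [0.5937 0.0255 0.132 ] [0.29 0.07 0.59] 0.0003922375769661073
```

View pics/m1.png

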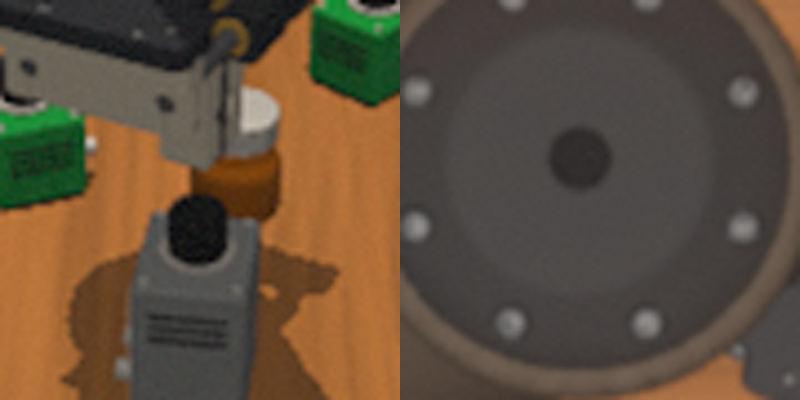

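View pics/m1w.png

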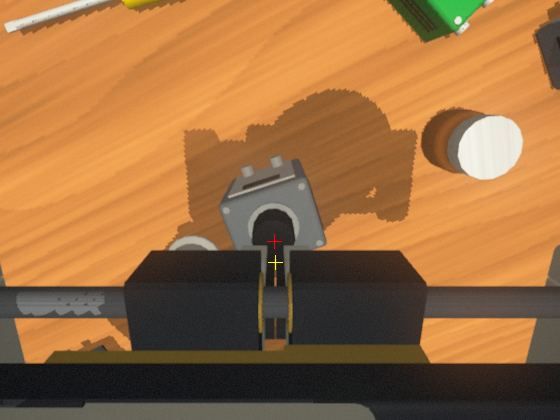

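View pics/s3.png

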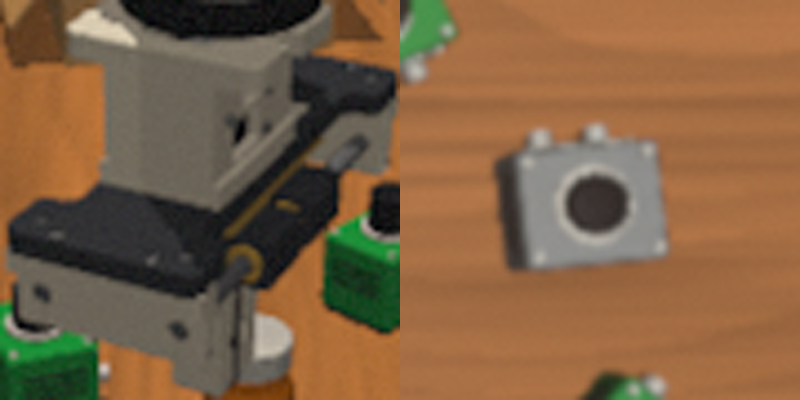

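The short cap now sits concentric in its ring, so it is pressed in and the unit hasn't moved. The tip is centred above the middle cap at wrist (275,241).

Emit:
{"op": "apply_moves", "data": {
  "plan": [
    [255,[0,0,0.25],0],
    [255,[0,0,0.2],0],
    [255,[0,0,0.09],0],
    [255,[0,0,0.04],0],
    [255,[0,0,0.04],0],
    [255,[0,0,0.03],0],
    [255,[0,0,0.03],0],
    [255,[0,0,0.03],0],
    [255,[0,0,0],0]
  ]
}}

```text
time_s: 9.95
tcp_pos: [0.5933, 0.0256, 0.096]
eef_rot: [180.0, -0.0, -115.6]
contact_force: [-2.0, -0.1, 2.5]
gripper_width: 0.0005
```

Emit:
{"op": "apply_moves", "data": {
  "plan": [
    [255,[0,0,0.03],0],
    [255,[0,0,0.03],0],
    [255,[0,0,0.03],0],
    [255,[0,0,0],0],
    [255,[0,0,0],0]
  ]
}}

```text
time_s: 10.58
tcp_pos: [0.5934, 0.0257, 0.0916]
eef_rot: [-180.0, 0.0, -115.6]
contact_force: [-1.6, -0.7, 1.9]
gripper_width: 0.0004
```

Emit:
{"op": "apply_moves", "data": {
  "plan": [
    [255,[0,0,-0.1],0],
    [255,[0,0,-0.3],0],
    [255,[0,0,-0.6],0],
    [255,[0,0,-0.6],0],
    [255,[0,0,0],0],
    [255,[-0.4,0.41,0],0],
    [255,[-0.7,0.71,0],0],
    [255,[-0.7,0.71,0],0],
    [255,[-0.7,0.71,0],0],
    [255,[-0.7,0.71,0],0],
    [255,[-0.37,0.39,0],0],
    [255,[-0.1,0.1,0],0]
  ]
}}

```text
time_s: 12.08
tcp_pos: [0.5033, 0.2734, 0.1716]
eef_rot: [180.0, 0.0, -115.5]
contact_force: [0.0, 0.0, -0.5]
gripper_width: 0.0004
```

Emit:
{"op": "apply_moves", "data": {
  "plan": [
    [255,[0,0,0.1],0],
    [255,[0,0,0.1],0],
    [255,[0,0,0],0],
    [255,[0,0,0],0]
  ]
}}

```text
time_s: 12.58
tcp_pos: [0.5043, 0.2713, 0.1615]
eef_rot: [-180.0, -0.0, -115.7]
contact_force: [-0.2, -0.3, 0.8]
gripper_width: 0.0008
```

```bash
python3 look.py t1 .5042 .2718 .134; python3 look.py m3 .5935 .0256 .104
```

```text
12.575 [0.5043 0.2713 0.1615] [-0.21 -0.25  0.76] 0.0007641493925305675
12.725 [0.5042 0.2717 0.1617] [0.15 0.46 0.94] 0.0006821108668120614
```

View pics/t1.png

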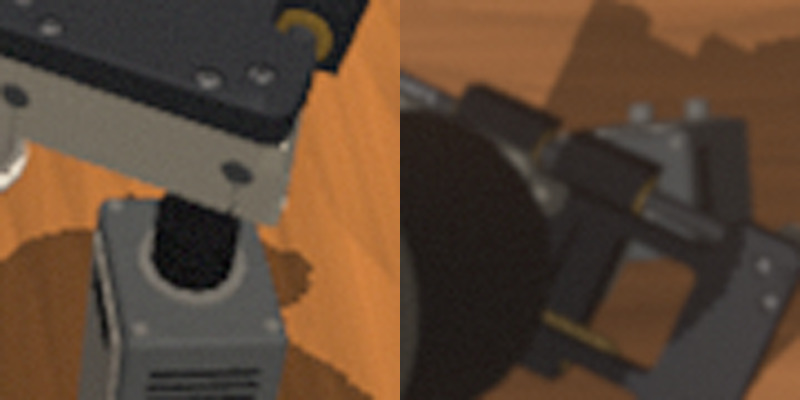

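View pics/t1w.png

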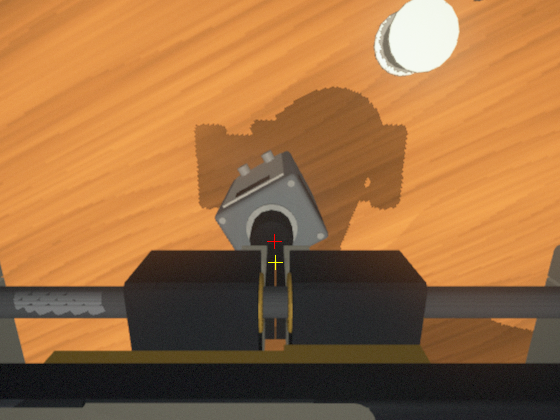

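View pics/m3.png

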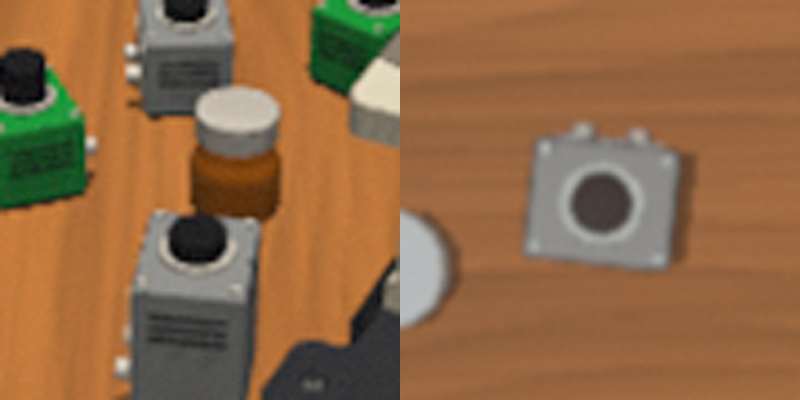

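The short and middle caps are both visibly low. The tip is centred on the tall cap to within 3 px, about 1.5 mm, at wrist (272,235).

Emit:
{"op": "apply_moves", "data": {
  "plan": [
    [255,[-0.02,0,0.25],0],
    [255,[0,0,0.2],0],
    [255,[0,0,0.09],0],
    [255,[0,0,0.04],0],
    [255,[0,0,0.04],0],
    [255,[0,0,0.03],0],
    [255,[0,0,0.03],0],
    [255,[0,0,0.03],0],
    [255,[0,0,0],0]
  ]
}}

```text
time_s: 14.0
tcp_pos: [0.5043, 0.2727, 0.1259]
eef_rot: [180.0, -0.0, -115.6]
contact_force: [-0.6, -1.8, 2.4]
gripper_width: 0.0005
```

Emit:
{"op": "apply_moves", "data": {
  "plan": [
    [255,[0,0,0.03],0],
    [255,[0,0,0.03],0],
    [255,[0,0,0.03],0],
    [255,[0,0,0],0],
    [255,[0,0,0],0]
  ]
}}

```text
time_s: 14.62
tcp_pos: [0.5045, 0.2729, 0.1216]
eef_rot: [-180.0, 0.0, -115.6]
contact_force: [-0.9, -1.4, 2.5]
gripper_width: 0.0003
```

Emit:
{"op": "apply_moves", "data": {
  "plan": [
    [255,[0,0,-0.1],0],
    [255,[0,0,-0.3],0],
    [255,[0,0,-0.6],0],
    [255,[0,0,-0.8],0],
    [255,[0,0,-0.2],0],
    [255,[-0.3,0.5,0],0],
    [255,[-0.5,0.8,0],0],
    [255,[-0.5,0.8,0],0],
    [255,[-0.5,0.8,0],0],
    [255,[-0.5,0.8,0],0],
    [255,[-0.3,0.5,0],0],
    [255,[0,0,0],0]
  ]
}}

```text
time_s: 16.12
tcp_pos: [0.3699, 0.4823, 0.2214]
eef_rot: [180.0, -0.0, -115.5]
contact_force: [0.6, -0.2, -0.4]
gripper_width: 0.0006
```

Run:
```python
from plant import get_state, viewer
import cv2,numpy as np
from h import *
s=viewer.capture('side');t=viewer.capture('top')
cv2.imwrite('pics/fin_top.png',t['frame'])
L=[]
for b,z in [((.602,-.237),.050),((.5935,.0256),.080),((.5042,.2718),.110)]:
    p=proj(s,[*b,z+.014]); x,y=p.round().astype(int)
    cr=cv2.resize(s['frame'][y-25:y+25,x-25:x+25],(250,250),interpolation=cv2.INTER_NEAREST)
    for h,col in [(.024,(0,0,255)),(.014,(0,255,0))]:
        q=((proj(s,[*b,z+h])-[x-25,y-25])*5+2.5).astype(int); cv2.drawMarker(cr,tuple(int(a) for a in q),col,0,12)
    L.append(cr)
cv2.imwrite('pics/fin_side.png',np.hstack(L)); q=get_state(); print(q['time_s'],q['tcp_pos'],q['contact_force'])
```

```text
16.225 [0.37098308 0.48068618 0.22151333] [ 0.94591428 -0.69465651  0.22070985]
```

View pics/fin_side.png

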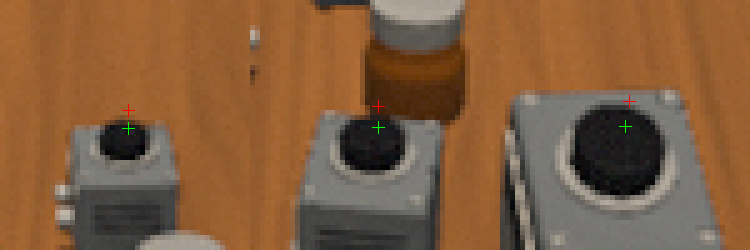

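View pics/fin_top.png

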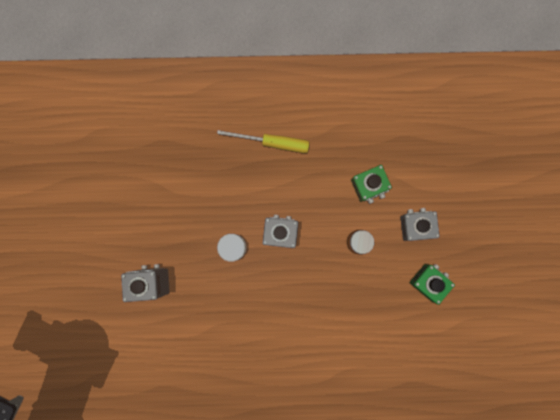

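The final views show all three caps about 10 mm lower in the side view. In the top view every unit, look-alike, spool, jar and screwdriver is at its starting pixels.

```bash
python3 -c "
from plant import close_job
print(close_job())"
```

```text
the job is handed in; nothing more can be done
None
```

I pressed the three reset buttons with the shut fingertips, in the order short, middle, tall, and all three stayed in. The fingertips went about 12.4 mm below each popped-up top, with a contact force of about 2–4 N. I then lifted clear and handed the job in at about 16 s.

- **Buttons:** The last side view shows each cap about 10–12 mm lower than at the start. Half-way is 6 mm, so all are past it with margin. The short button's figure is the roughest, good to about 3 mm.
- **Other things:** The top view shows the units, the green look-alikes, the spool, the jar and the screwdriver where they started. The arm was touching nothing at hand-in.
- **Checks:** None failed. In the wrist view the tall cap was about 1.5 mm to the side of the fingertip, so I moved over slightly before pressing.

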